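# Set the hob dial to the red peg

### The job

Turn the big knurled dial of the gas hob clockwise with your fingertips until it clicks into place with its white pointer at the red peg, without going on past it, then take the hand away. Do it by rubbing the dial round: nothing is to be picked up, and everything else, the pot on the hob included, stays where it stands.

Things in the scene. Friction and masses are not known exactly. Their poses are not given: they have to be found in the camera images.
- dial_top (a point): centre of the flat top face of the hob's black knurled dial, on its vertical axis: a disc 96 mm across, 18 mm high, top face about 84 mm above the worktop. Too wide to grip; a fingertip pressed on its bare ribbed top 25 to 40 mm from the axis (5 to 10 N) and moved along a circle drags it round. This frame turns with the dial: z up, x along the white pointer line (21 to 47 mm from the axis)
- dial (a joint): angle of the dial in rad; 0 is off (pointer along the hob's own x), grows clockwise seen from above. It starts at off and clicks into a detent every 0.628 (36 degrees): 0, 0.628, 1.257, 1.885, 2.513, 3.142; let go between two it snaps to the nearer one. Leaving a detent takes up to about 0.06 N m. End stops at -0.12 and 3.26
- red_peg_mark (a point): top centre of the red setting peg, a round peg 12 mm across and 6 mm high fixed on the hob's top sheet 63 mm from the dial's axis, at one of the dial's first three clicks (36, 72 or 108 degrees clockwise from off). Two like white pegs stand at the other two of these clicks
- hob: single-burner tabletop gas hob in pale, almost white metal, fixed, 220 x 360 mm, top sheet 60 mm above the worktop (pan rest up to 96 mm). Origin under its centre on the worktop; z up, x from its front to its back, y to its left. Burner with a black pan rest 145 mm wide at y = +85 mm; the dial's axis at x = -5 mm, y = -105 mm
- dial_stem: the carrier under the dial, on its axis; it moves with the dial's spring but does not turn. The spring lets the dial give straight down about 1 mm per 3.5 N (after the first 3.5 N), at most 4 mm. Origin on the axis at the dial's underside, 6 mm over the hob's top sheet; contact with the dial counts as contact with it
- pan: small steel cooking pot, 120 mm across its rim (about 190 mm over its two side handles), 55 mm high, standing loose on the hob's pan rest; origin at the centre of its underside
- onion: brown onion, 75 mm across, 77 mm high, loose on the worktop just left of the hob; origin at its underside
- salt: salt shaker, 43 mm across, 105 mm high, loose on the front strip of the worktop to the right; origin at its underside
- matches: matchbox 36 x 52 x 15 mm, loose on the worktop just left of the hob; origin at its underside
- jar: jar with a white screw lid, 62 mm across, 98 mm high, loose on the front strip of the worktop to the right; origin at its underside

How it is judged:
By the outcome, as a careful person would: the job done as asked, in the order asked, and still so for the second after the job is handed in, with the robot touching nothing.
It also fails if it takes over 42 s, if anything falls off the work surface, if the arm or the gripper's body presses on something with over 40 N, if the wrist force passes 120 N, or if a joint passes its speed limit or range.

### The arm

A 6-joint arm with a two-finger parallel gripper is mounted at the origin on a cart in front of the work surface, level with it; the furniture and walls round the work are solid. World frame = base frame: x ahead of the robot, y to its left, z up, the work surface at z = 0. Lengths are in mm, angles in rad, forces in N, time in s.
With the tool pointing down it reaches from about 350 to 775 mm from the base axis. Payload 5.5 kg.
Tool frame: the origin (TCP) lies midway between the tips of the shut fingers; the grasp point (between the pads) lies 19 mm behind it; z points along the fingers, y is the line along which they close (so a half turn about z gives the same grasp; the last joint's range is limited). The gripper opens to 85 mm and grips with 20 to 120 N. Pads are 22 mm wide; open, the fingers measure 114 mm over their backs; the gripper's body (76 mm by 85 mm) begins 54 mm behind the grasp point. The pads swing forward as they close: fully open they stand 13 mm farther back than shut.
Start: joints at [-1.336, 0.313, 0.046, 1.304, 0, 1.431], TCP at [210.498, -535.128, 231.323] pointing down, gripper open.
Joint ranges: [-2.76, 2.76], [-0.86, 1.69], [-1.03, 1.26], [-2.2, 2.34], [-1.47, 1.5], [-3.14, 3.14]. Speed limits (rad/s): [2.57, 2.57, 3.14, 3.14, 3.14, 3.14].

### API

Orientations are given as a unit quaternion [x, y, z, w].
In Python, from station import * gives the robot as it stands.
- The arm moves only by the tool step_arm, never from a script. Its argument "series" is a list of rows, each an object of numbers: "tx", "ty", "tz": the shift along the tool's x, y, z in mm; "rx", "ry", "rz": the turn, a rotation vector about the tool's x, y, z in rad; "hand": the closure in counts, from 0 (fully open) to 255 (shut). A call has 1 to 10 rows; each row shifts and turns the commanded pose from where the row before left it, along the tool's axes as they then stand; what a row does not reach is not made up. A row lasts 1/8 s, in which the tool goes at most 62.5 mm and 10.7 degrees, less where a joint would pass 70% of its speed; a pose out of reach is approached as far as the arm can. A call with a gripper value outside its range is refused whole. The fingers move at their own pace and stop on an object; the grip force is fixed at half the most. Time passes only in rows, so rows that do not move let the fingers close. It gives the time, the measured TCP pose, the force, the opening and the grip force at its end, in the units of the state.
- sense(): the state, without advancing time (a new reading comes with each control period).
- snapshot(name): name is "side" or "top" or "wrist"; returns a dict with "color" (400x640x3 uint8, blue, green, red), "z_map" (400x640 float32, mm along the optical axis (not along the pixel's ray), 0 where there is no reading), "K" (3x3 intrinsics, pixels), "k1" (the pictures are not rectified: a ray, as slopes to the right and down, at radius r is drawn at 1 + k1 r^2 times it, then the intrinsics apply), "world_from_camera" (4x4, takes a point from camera to world coordinates); the wrist camera has in their place "hand_eye" (4x4, takes a point from camera to tool coordinates, whose origin is the TCP and whose axes are the flange's). Camera axes: x right, y down, z forward; pixel columns grow to the right and rows downward; lengths in mm; the calibration is good to about 2 mm. A picture is of the moment at which its call begins: read the wrist's pose just before it.
- job_done(): hands the job in; it is judged then, once.
The state is a dict: "time_s": time; "joint_positions": joint angles; "joint_vel": joint speeds; "tau": joint torques, N m; "tool_pos": TCP position; "eef_rot": TCP orientation; "ft_force": force on the tool from outside, world axes, zero at the start; "torque": the same for the moment, N m; "gripper_width": opening from 0.0 (shut) to 1.0 (fully open); "grasp_force": force on a finger pad.
Only numpy, scipy, OpenCV 4.12 (cv2) and the standard library are available. Lean on these libraries where they do the work, as an engineer would, in place of code of your own. Each camera call takes 0.05 s, during which the arm holds its last target. There are 200 camera calls.

## Working session

There is one attempt and no reset: what is moved stays moved. The work goes in short steps, Python scripts to look and compute and a tool call to move; the robot and the scene stay as the last step left them, time stands still between calls to the robot, and variables do not carry over. Pictures are saved under pics/ and viewed, at most 10 in all, crops included, and the job is handed in when it is done.

Besides the shell and the picture viewer there is one more tool, called after "Call:" as a command line: name --argument value ..., lists and objects as JSON in quotes. step_arm: Moves the arm, as the interface text tells. Its arguments: {"type":"object","properties":{"series":{"type":"array"}},"required":["series"]}

```bash
mkdir -p pics; cat > h.py <<'E'
from station import *
import numpy as np, cv2
def save(n,f):
    s=snapshot(n); cv2.imwrite('pics/'+f+'.png',s['color']); np.savez('pics/'+f+'.npz',**{k:np.array(v) for k,v in s.items()}); return s
def pt(f,u,v,z=None):
    s=np.load('pics/'+f+'.npz');K=s['K'];T=s['world_from_camera']
    d=np.array([(u-K[0,2])/K[0,0],(v-K[1,2])/K[1,1]]);p=d.copy()
    for _ in range(20): p=d/(1+float(s['k1'])*(p@p))
    r=T[:3,:3]@np.array([p[0],p[1],1])
    if z is None: t=s['z_map'][int(v),int(u)]
    else: t=(z-T[2,3])/r[2]
    return T[:3,3]+r*t
E
python3 - <<'E'
from h import *
save('top','t1');save('side','s1')
s=sense();print(s)
a=cv2.imread('pics/t1.png')
E
```

```text
{'time_s': 0.1, 'joint_positions': array([-1.33559990e+00,  3.13914810e-01,  4.51194210e-02,  1.30356403e+00,
       -4.95449855e-06,  1.43122328e+00]), 'joint_vel': array([ 0.00032635, -0.00093206,  0.00253597,  0.00015006,  0.00276479,
       -0.00221096]), 'tau': array([ 2.23448966e-03, -4.81726849e+01,  2.99244243e+01,  1.28367869e-02,
       -1.52795342e-04, -1.17711153e-05]), 'tool_pos': array([ 210.3870903 , -534.67011705,  230.51495533]), 'eef_rot': array([ 9.82494491e-01,  1.86290002e-01, -3.98272447e-05, -7.80535041e-04]), 'ft_force': array([0.04973874, 0.90343625, 0.02551866]), 'torque': array([-0.03323182, -0.05903698,  0.02308882]), 'grasp_force': 0.0, 'gripper_width': 0.9997734705583816}
```

View pics/t1.png

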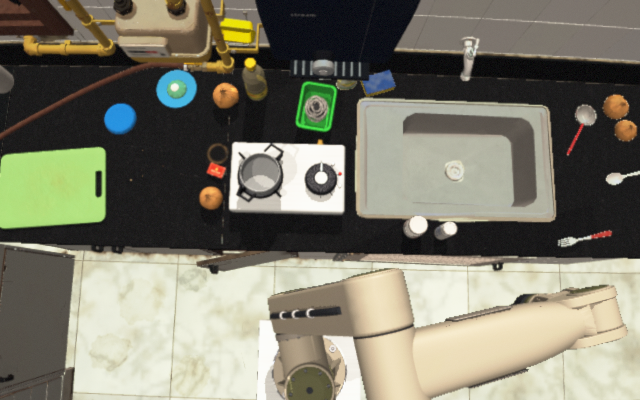

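The hob sits at about (287,178) and the dial at (320,179). A red dot shows at about (340,174). I'll enlarge that area.

```bash
python3 - <<'E'
from h import *
a=cv2.imread('pics/t1.png')[138:220,225:355]
cv2.imwrite('pics/t1c.png',cv2.resize(a,None,fx=6,fy=6,interpolation=cv2.INTER_CUBIC))
for u,v,z in [(321,179,84),(340,174,66),(232,143,60),(344,145,60),(345,214,60),(229,211,60)]: print(pt('t1',u,v,z).round(1),pt('t1',u,v).round(1))
E
```

```text
[586.8 -21.9  84. ] [587.  -21.9  83. ]
[608.6 -81.5  66. ] [609.1 -81.6  64.2]
[700.9 263.7  60. ] [719.2 274.   -3. ]
[705.3 -93.   60. ] [723.7 -97.1  -2.9]
[483.1 -99.7  60. ] [ 492.6 -104.1   -3.5]
[482.1 260.5  60. ] [ 4.911e+02  2.702e+02 -1.000e-01]
```

View pics/t1c.png

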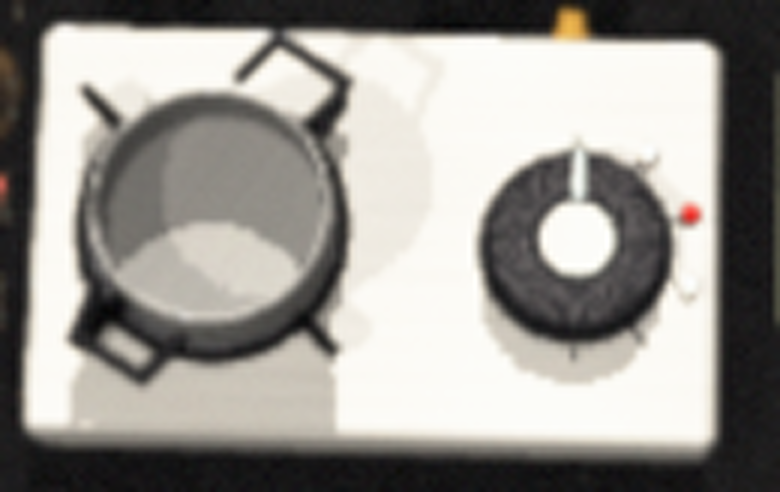

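View pics/s1.png

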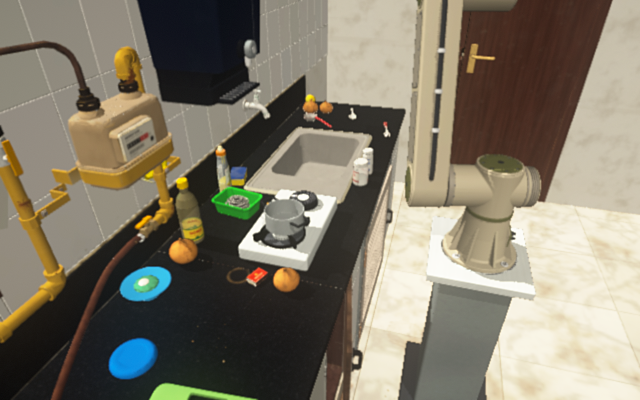

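The red peg is the middle one of the three, so the target is two clicks, 72°. The dial's axis is near (588,-22). I'll put two fingertips astride the axis and turn the wrist, so first I move over the dial with the hand partly closed.

Call:
step_arm --series '[{"tx": 49,"ty": -31,"hand": 87},{"tx": 49,"ty": -31,"hand": 87},{"tx": 49,"ty": -31,"hand": 87},{"tx": 49,"ty": -31,"hand": 87},{"tx": 49,"ty": -31,"hand": 87},{"tx": 49,"ty": -31,"hand": 87},{"tx": 49,"ty": -31,"hand": 87},{"tx": 49,"ty": -31,"hand": 87},{"tx": 49,"ty": -31,"hand": 87},{"tx": 40,"ty": -25,"hand": 87}]'

```text
validation failed for argument at $.se...
```

Call:
step_arm --series '[{"rz": -0.18,"hand": 87},{"rz": -0.18,"hand": 87},{"rz": -0.18,"hand": 87},{"rz": -0.18,"hand": 87},{"rz": -0.18,"hand": 87},{"rz": -0.18,"hand": 87},{"rz": -0.18,"hand": 87},{"rz": -0.18,"hand": 87},{"rz": -0.18,"hand": 87},{"rz": -0.18,"hand": 87}]'

```text
validation failed for argument at $.se...
```

```bash
cat >> h.py <<'E'
from scipy.spatial.transform import Rotation as R
def wsave(f):
    s=sense();T=np.eye(4);T[:3,:3]=R.from_quat(s['eef_rot']).as_matrix();T[:3,3]=s['tool_pos']
    w=snapshot('wrist');w['world_from_camera']=T@np.array(w['hand_eye']);cv2.imwrite('pics/'+f+'.png',w['color'])
    np.savez('pics/'+f+'.npz',**{k:np.array(v) for k,v in w.items()})
    print({k:np.round(s[k],3) for k in ('time_s','joint_positions','tool_pos','ft_force','torque','gripper_width')},T[:3,:3].round(3).tolist())
E
python3 -c "
from h import *
wsave('w1')"
```

```text
{'time_s': np.float64(0.1), 'joint_positions': array([-1.336,  0.314,  0.045,  1.304, -0.   ,  1.431]), 'tool_pos': array([ 210.387, -534.67 ,  230.515]), 'ft_force': array([0.05 , 0.903, 0.026]), 'torque': array([-0.033, -0.059,  0.023]), 'gripper_width': np.float64(1.0)} [[0.931, 0.366, -0.0], [0.366, -0.931, 0.002], [0.0, -0.002, -1.0]]
```

View pics/w1.png

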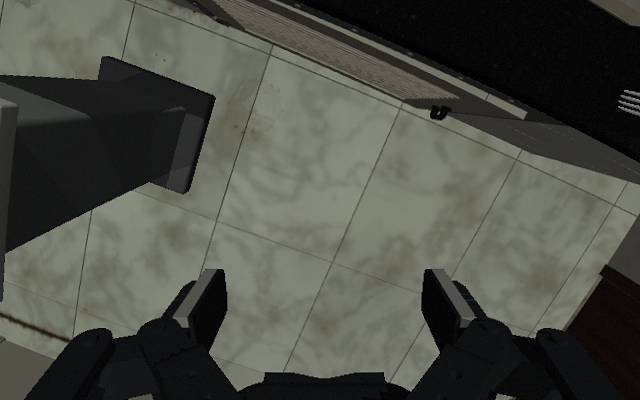

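The picture shows only the floor and the open fingers, because the moves were refused. The rows probably need every key.

Call:
step_arm --series '[{"tx": 49,"ty": -31,"tz": 0,"rx": 0,"ry": 0,"rz": 0,"hand": 87},{"tx": 49,"ty": -31,"tz": 0,"rx": 0,"ry": 0,"rz": 0,"hand": 87},{"tx": 49,"ty": -31,"tz": 0,"rx": 0,"ry": 0,"rz": 0,"hand": 87},{"tx": 49,"ty": -31,"tz": 0,"rx": 0,"ry": 0,"rz": 0,"hand": 87},{"tx": 49,"ty": -31,"tz": 0,"rx": 0,"ry": 0,"rz": 0,"hand": 87},{"tx": 49,"ty": -31,"tz": 0,"rx": 0,"ry": 0,"rz": 0,"hand": 87},{"tx": 49,"ty": -31,"tz": 0,"rx": 0,"ry": 0,"rz": 0,"hand": 87},{"tx": 49,"ty": -31,"tz": 0,"rx": 0,"ry": 0,"rz": 0,"hand": 87},{"tx": 49,"ty": -31,"tz": 0,"rx": 0,"ry": 0,"rz": 0,"hand": 87},{"tx": 40,"ty": -25,"tz": 0,"rx": 0,"ry": 0,"rz": 0,"hand": 87}]'

```text
time_s: 1.4
tool_pos: [547.7, -74.0, 231.0]
eef_rot: [0.982, 0.187, -0.0, -0.0]
ft_force: [0.3, -0.9, -0.8]
gripper_width: 0.659
grasp_force: 0.0
```

Call:
step_arm --series '[{"tx": 0,"ty": 0,"tz": 0,"rx": 0,"ry": 0,"rz": -0.18,"hand": 87},{"tx": 0,"ty": 0,"tz": 0,"rx": 0,"ry": 0,"rz": -0.18,"hand": 87},{"tx": 0,"ty": 0,"tz": 0,"rx": 0,"ry": 0,"rz": -0.18,"hand": 87},{"tx": 0,"ty": 0,"tz": 0,"rx": 0,"ry": 0,"rz": -0.18,"hand": 87},{"tx": 0,"ty": 0,"tz": 0,"rx": 0,"ry": 0,"rz": -0.18,"hand": 87},{"tx": 0,"ty": 0,"tz": 0,"rx": 0,"ry": 0,"rz": -0.18,"hand": 87},{"tx": 0,"ty": 0,"tz": 0,"rx": 0,"ry": 0,"rz": -0.18,"hand": 87},{"tx": 0,"ty": 0,"tz": 0,"rx": 0,"ry": 0,"rz": -0.18,"hand": 87},{"tx": 0,"ty": 0,"tz": 0,"rx": 0,"ry": 0,"rz": -0.18,"hand": 87},{"tx": 0,"ty": 0,"tz": 0,"rx": 0,"ry": 0,"rz": -0.18,"hand": 87}]'

```text
time_s: 2.65
tool_pos: [546.6, -76.1, 230.9]
eef_rot: [0.462, 0.887, -0.0, -0.0]
ft_force: [-0.3, 0.1, -0.3]
gripper_width: 0.661
grasp_force: 0.0
```

```bash
python3 -c "
from h import *
wsave('w2')"
```

```text
{'time_s': np.float64(2.65), 'joint_positions': array([-0.284,  0.269, -0.015,  1.287, -0.   ,  0.677]), 'tool_pos': array([546.595, -76.082, 230.894]), 'ft_force': array([-0.28 ,  0.063, -0.257]), 'torque': array([-0.001, -0.023, -0.024]), 'gripper_width': np.float64(0.661)} [[-0.573, 0.82, -0.001], [0.82, 0.573, 0.0], [0.001, -0.001, -1.0]]
```

View pics/w2.png

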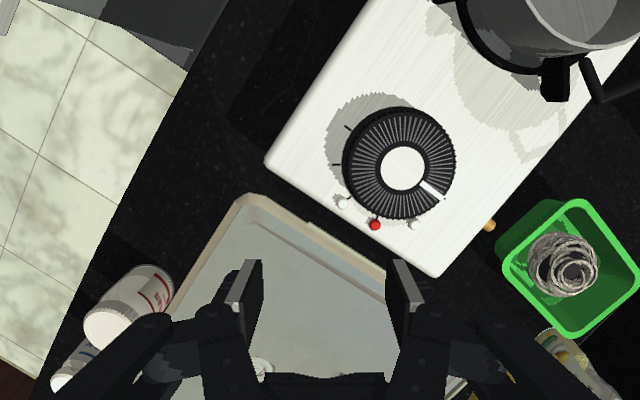

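The picture shows the dial centred at about (402,167), with the pointer tip at (443,198). The pegs are white (413,225), red (375,225) and white (343,203), so red is the second click.

```bash
python3 -c "
from h import *
c=pt('w2',402,167,84);print(c,pt('w2',402,167))
for u,v,z in [(444,199,84),(375,225,66),(413,225,66),(343,203,66)]:
  d=pt('w2',u,v,z)-c;print(d,np.hypot(*d[:2]),np.degrees(np.arctan2(d[1],d[0])))
s=sense();M=R.from_quat(s['eef_rot']).as_matrix();print(M.T@(c-s['tool_pos']))
w=np.load('pics/w2.npz');print(w['hand_eye'])"
```

```text
[590.05465666 -19.55879258  84.        ] [590.08710833 -19.5614502   83.89263683]
[49.25371613 -0.77628961  0.        ] 49.25983331841928 -0.9029660962080125
[ 19.65796672 -59.89243853 -18.        ] 63.03602024846783 -71.82906865667356
[ 50.09134484 -38.72846613 -18.        ] 63.31695599363773 -37.709648041801145
[-18.80543381 -59.60252896 -18.        ] 62.49884638798959 -107.51121630792142
[ 20.98327875  68.2040724  146.90363544]
[[-4.90927483e-04 -9.52648876e-01 -3.04072160e-01  7.75548735e+01]
 [ 9.99999563e-01 -7.09429164e-04  6.08111006e-04  2.52322899e-01]
 [-7.95033925e-04 -3.04071729e-01  9.52648808e-01 -1.42783307e+02]
 [ 0.00000000e+00  0.00000000e+00  0.00000000e+00  1.00000000e+00]]
```

Call:
step_arm --series '[{"tx": 10.5,"ty": 34,"tz": 0,"rx": 0,"ry": 0,"rz": 0,"hand": 87},{"tx": 10,"ty": 33,"tz": 0,"rx": 0,"ry": 0,"rz": 0,"hand": 87},{"tx": 0,"ty": 0,"tz": 45,"rx": 0,"ry": 0,"rz": 0,"hand": 87},{"tx": 0,"ty": 0,"tz": 45,"rx": 0,"ry": 0,"rz": 0,"hand": 87},{"tx": 0,"ty": 0,"tz": 30,"rx": 0,"ry": 0,"rz": 0,"hand": 87},{"tx": 0,"ty": 0,"tz": 15,"rx": 0,"ry": 0,"rz": 0,"hand": 87},{"tx": 0,"ty": 0,"tz": 4,"rx": 0,"ry": 0,"rz": 0,"hand": 87},{"tx": 0,"ty": 0,"tz": 0,"rx": 0,"ry": 0,"rz": 0,"hand": 87},{"tx": 0,"ty": 0,"tz": 0,"rx": 0,"ry": 0,"rz": 0,"hand": 87}]'

```text
time_s: 3.82
tool_pos: [591.4, -21.4, 93.7]
eef_rot: [0.465, 0.885, 0.0, 0.001]
ft_force: [-0.0, -0.5, 0.7]
gripper_width: 0.661
grasp_force: 0.0
```

```bash
python3 -c "
from h import *
wsave('w3')"
```

```text
{'time_s': np.float64(3.825), 'joint_positions': array([-0.172,  0.417, -0.15 ,  1.002, -0.   ,  0.795]), 'tool_pos': array([591.354, -21.421,  93.713]), 'ft_force': array([-0.017, -0.519,  0.73 ]), 'torque': array([ 0.011, -0.039, -0.024]), 'gripper_width': np.float64(0.661)} [[-0.568, 0.823, 0.002], [0.823, 0.568, -0.0], [-0.002, 0.002, -1.0]]
```

View pics/w3.png

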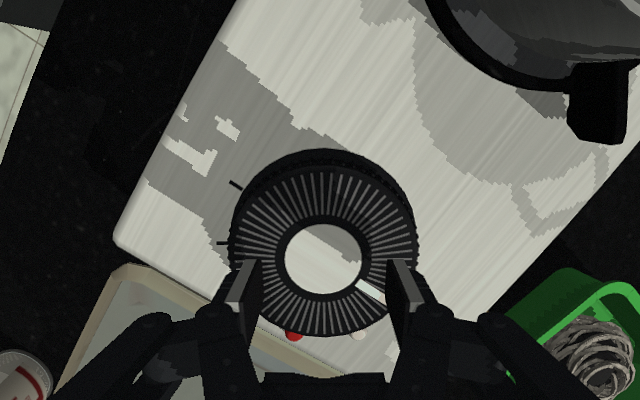

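The hand is centred over the dial: the cap is at (323,258), between fingertips at u≈262 and 388. The pointer at (370,292) is clear of the right finger. I'll descend to contact.

Call:
step_arm --series '[{"tx": 0,"ty": 0,"tz": 6,"rx": 0,"ry": 0,"rz": 0,"hand": 87},{"tx": 0,"ty": 0,"tz": 1,"rx": 0,"ry": 0,"rz": 0,"hand": 87},{"tx": 0,"ty": 0,"tz": 0,"rx": 0,"ry": 0,"rz": 0,"hand": 87},{"tx": 0,"ty": 0,"tz": 0,"rx": 0,"ry": 0,"rz": 0,"hand": 87}]'

```text
time_s: 4.38
tool_pos: [590.4, -21.2, 85.3]
eef_rot: [0.465, 0.885, -0.0, 0.0]
ft_force: [0.2, 0.2, -0.1]
gripper_width: 0.657
grasp_force: 0.0
```

```bash
python3 -c "
from h import *
print(pt('w3',323,258,84))"
```

```text
[589.95822115 -19.54643835  84.        ]
```

Call:
step_arm --series '[{"tx": 0,"ty": 0,"tz": 2,"rx": 0,"ry": 0,"rz": 0,"hand": 87},{"tx": 0,"ty": 0,"tz": 0,"rx": 0,"ry": 0,"rz": 0,"hand": 87}]'

```text
time_s: 4.62
tool_pos: [590.2, -21.2, 83.1]
eef_rot: [0.465, 0.885, -0.0, -0.0]
ft_force: [-0.1, 1.0, 0.1]
gripper_width: 0.66
grasp_force: 0.0
```

Call:
step_arm --series '[{"tx": 0,"ty": 0,"tz": 2,"rx": 0,"ry": 0,"rz": 0,"hand": 87},{"tx": 0,"ty": 0,"tz": 0,"rx": 0,"ry": 0,"rz": 0,"hand": 87}]'

```text
time_s: 4.88
tool_pos: [590.2, -21.2, 81.1]
eef_rot: [0.465, 0.885, -0.0, -0.0]
ft_force: [-0.6, -0.1, 0.1]
gripper_width: 0.658
grasp_force: 0.0
```

Call:
step_arm --series '[{"tx": 0,"ty": 0,"tz": 1,"rx": 0,"ry": 0,"rz": 0,"hand": 87},{"tx": 0,"ty": 0,"tz": 0,"rx": 0,"ry": 0,"rz": 0,"hand": 87}]'

```text
time_s: 5.12
tool_pos: [590.3, -21.2, 80.2]
eef_rot: [0.465, 0.885, -0.0, -0.0]
ft_force: [-0.0, 0.8, 0.0]
gripper_width: 0.658
grasp_force: 0.0
```

Call:
step_arm --series '[{"tx": 0,"ty": 0,"tz": 1,"rx": 0,"ry": 0,"rz": 0,"hand": 87},{"tx": 0,"ty": 0,"tz": 0,"rx": 0,"ry": 0,"rz": 0,"hand": 87}]'

```text
time_s: 5.38
tool_pos: [590.4, -21.2, 79.6]
eef_rot: [0.465, 0.885, 0.0, 0.0]
ft_force: [-0.9, 0.7, 1.6]
gripper_width: 0.659
grasp_force: 1.4
```

Contact. I'll press a little more.

Call:
step_arm --series '[{"tx": 0,"ty": 0,"tz": 2,"rx": 0,"ry": 0,"rz": 0,"hand": 87},{"tx": 0,"ty": 0,"tz": 0,"rx": 0,"ry": 0,"rz": 0,"hand": 87}]'

```text
time_s: 5.62
tool_pos: [590.5, -21.3, 78.1]
eef_rot: [0.465, 0.885, 0.0, 0.0]
ft_force: [-2.5, 0.6, 7.2]
gripper_width: 0.662
grasp_force: 3.9
```

Call:
step_arm --series '[{"tx": 0,"ty": 0,"tz": 0.7,"rx": 0,"ry": 0,"rz": 0,"hand": 87},{"tx": 0,"ty": 0,"tz": 0,"rx": 0,"ry": 0,"rz": 0.08,"hand": 87},{"tx": 0,"ty": 0,"tz": 0,"rx": 0,"ry": 0,"rz": 0.08,"hand": 87},{"tx": 0,"ty": 0,"tz": 0,"rx": 0,"ry": 0,"rz": 0.08,"hand": 87},{"tx": 0,"ty": 0,"tz": 0,"rx": 0,"ry": 0,"rz": 0.08,"hand": 87},{"tx": 0,"ty": 0,"tz": 0,"rx": 0,"ry": 0,"rz": 0.08,"hand": 87},{"tx": 0,"ty": 0,"tz": 0,"rx": 0,"ry": 0,"rz": 0.08,"hand": 87},{"tx": 0,"ty": 0,"tz": 0,"rx": 0,"ry": 0,"rz": 0.08,"hand": 87},{"tx": 0,"ty": 0,"tz": 0,"rx": 0,"ry": 0,"rz": 0,"hand": 87}]'

```text
time_s: 6.75
tool_pos: [590.0, -21.4, 77.7]
eef_rot: [0.692, 0.722, -0.0, 0.0]
ft_force: [-4.6, 0.0, 9.4]
gripper_width: 0.657
grasp_force: 4.7
```

```bash
python3 -c "
from h import *
wsave('w4')"
```

```text
{'time_s': np.float64(6.75), 'joint_positions': array([-1.720e-01,  4.300e-01, -1.730e-01,  9.680e-01, -1.000e-03,
        1.356e+00]), 'tool_pos': array([589.966, -21.355,  77.653]), 'ft_force': array([-4.556e+00,  1.000e-03,  9.370e+00]), 'torque': array([-0.034,  0.905, -0.037]), 'gripper_width': np.float64(0.657)} [[-0.043, 0.999, -0.0], [0.999, 0.043, -0.001], [-0.001, -0.0, -1.0]]
```

View pics/w4.png

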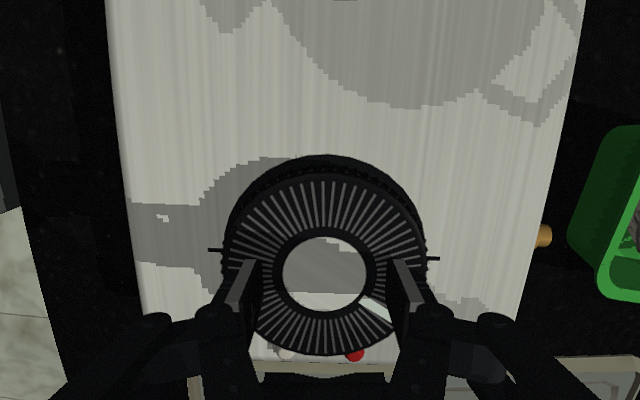

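The pointer (378,310) still sits about 34° below the right finger, as seen from the cap at (324,273), so the dial has followed and is near the first click. I'll do the second click the same way.

Call:
step_arm --series '[{"tx": 0,"ty": 0,"tz": 0,"rx": 0,"ry": 0,"rz": 0.085,"hand": 87},{"tx": 0,"ty": 0,"tz": 0,"rx": 0,"ry": 0,"rz": 0.085,"hand": 87},{"tx": 0,"ty": 0,"tz": 0,"rx": 0,"ry": 0,"rz": 0.085,"hand": 87},{"tx": 0,"ty": 0,"tz": 0,"rx": 0,"ry": 0,"rz": 0.085,"hand": 87},{"tx": 0,"ty": 0,"tz": 0,"rx": 0,"ry": 0,"rz": 0.085,"hand": 87},{"tx": 0,"ty": 0,"tz": 0,"rx": 0,"ry": 0,"rz": 0.085,"hand": 87},{"tx": 0,"ty": 0,"tz": 0,"rx": 0,"ry": 0,"rz": 0.085,"hand": 87},{"tx": 0,"ty": 0,"tz": 0,"rx": 0,"ry": 0,"rz": 0.085,"hand": 87},{"tx": 0,"ty": 0,"tz": 0,"rx": 0,"ry": 0,"rz": 0,"hand": 87},{"tx": 0,"ty": 0,"tz": 0,"rx": 0,"ry": 0,"rz": 0,"hand": 87}]'

```text
time_s: 8.05
tool_pos: [589.3, -21.1, 77.5]
eef_rot: [0.893, 0.451, -0.001, -0.0]
ft_force: [-4.6, 0.8, 10.0]
gripper_width: 0.654
grasp_force: 5.0
```

```bash
python3 -c "
from h import *
wsave('w5')"
```

```text
{'time_s': np.float64(8.05), 'joint_positions': array([-0.172,  0.43 , -0.173,  0.969, -0.   ,  2.035]), 'tool_pos': array([589.331, -21.089,  77.481]), 'ft_force': array([-4.638,  0.763,  9.964]), 'torque': array([ 0.173,  1.167, -0.057]), 'gripper_width': np.float64(0.654)} [[0.594, 0.804, -0.001], [0.804, -0.594, -0.0], [-0.001, -0.001, -1.0]]
```

View pics/w5.png

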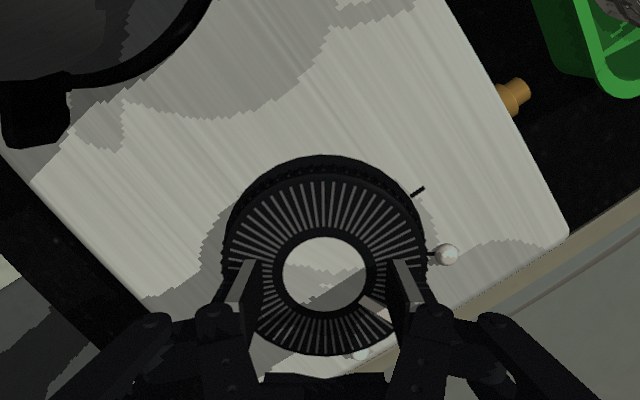

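The pointer is still about 34° below the right finger, which puts it near -71°. The red peg is hidden behind that finger. I'll lift straight off.

Call:
step_arm --series '[{"tx": 0,"ty": 0,"tz": -3,"rx": 0,"ry": 0,"rz": 0,"hand": 87},{"tx": 0,"ty": 0,"tz": -6,"rx": 0,"ry": 0,"rz": 0,"hand": 87},{"tx": 0,"ty": 0,"tz": -30,"rx": 0,"ry": 0,"rz": 0,"hand": 87},{"tx": 0,"ty": 0,"tz": -50,"rx": 0,"ry": 0,"rz": 0,"hand": 87},{"tx": 0,"ty": 0,"tz": -50,"rx": 0,"ry": 0,"rz": 0,"hand": 87},{"tx": 0,"ty": 0,"tz": 0,"rx": 0,"ry": 0,"rz": 0,"hand": 87},{"tx": 0,"ty": 0,"tz": 0,"rx": 0,"ry": 0,"rz": 0,"hand": 87}]'

```text
time_s: 8.98
tool_pos: [590.3, -21.2, 215.2]
eef_rot: [0.893, 0.451, 0.0, 0.0]
ft_force: [-0.9, -0.2, 0.3]
gripper_width: 0.657
grasp_force: 0.0
```

```bash
python3 -c "
from h import *
wsave('w6')"
```

```text
{'time_s': np.float64(8.975), 'joint_positions': array([-0.172,  0.349,  0.057,  1.279, -0.   ,  2.035]), 'tool_pos': array([590.342, -21.237, 215.219]), 'ft_force': array([-0.886, -0.245,  0.262]), 'torque': array([-0.083, -0.004,  0.018]), 'gripper_width': np.float64(0.657)} [[0.594, 0.804, 0.0], [0.804, -0.594, -0.0], [-0.0, 0.0, -1.0]]
```

View pics/w6.png

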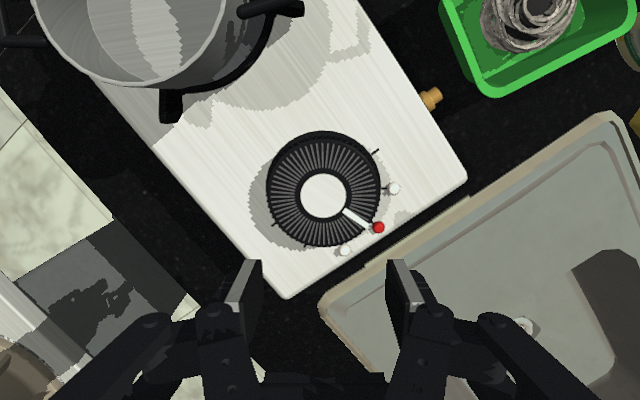

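The pointer tip (366,229) now points at the red peg (378,227), seen from the dial centre (323,195). The exact alignment still needs a number, so I'll check it before handing in.

```bash
python3 -c "
from h import *
c=pt('w6',323,195,84)
for u,v,z in [(366,229,84),(347,211,84),(378,227,66),(394,188,66)]:
  d=pt('w6',u,v,z)-c;print(np.hypot(*d[:2]),np.degrees(np.arctan2(d[1],d[0])))
job_done()"
```

```text
48.052644161226674 -75.85828648115736
24.760790138105108 -71.17090338874269
61.815269305100635 -71.60042813473183
63.060380160449604 -35.16869815811212
the job is handed in; nothing more can be done
```

I turned the dial clockwise two clicks to the red peg and took the hand away. The last picture puts the pointer at about -71° to -76° and the peg at -72°, well inside the 36° click spacing, and the job is handed in.

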